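# Measure a bore with the depth gauge and lock it with the one button that snaps

### The arm

A 6-joint arm with a two-finger parallel gripper is mounted at the origin on a cart in front of the work surface, level with it; the furniture and walls round the work are solid. World frame = base frame: x ahead of the robot, y to its left, z up, the work surface at z = 0. Lengths are in m, angles in rad, forces in N, time in s.
With the tool pointing down it reaches from about 0.25 to 0.8 m from the base axis. Payload 8.5 kg.
Tool frame: the origin (TCP) lies at the very end of the fingers, on their centre line; the grasp point (between the pads) lies 19 mm behind it; z points along the fingers, x is the direction in which the jaws open and shut, and the axes are right-handed (so a half turn about z gives the same grasp; the last joint's range is limited). The gripper opens to 85 mm and grips with 20 to 120 N. Pads are 22 mm wide; open, the fingers measure 114 mm over their backs; the gripper's body (76 mm by 85 mm) begins 54 mm behind the grasp point. The pads swing forward as they close: fully open they stand 13 mm farther back than shut.
Start: joints at [-1.116, 0.238, -0.013, 1.319, 0, 1.571], TCP at [0.231, -0.472, 0.231] pointing down, gripper open.
Joint ranges: [-2.66, 2.66], [-1.03, 1.9], [-1.14, 1.46], [-1.82, 2.27], [-1.45, 1.34], [-3.14, 3.14]. Speed limits (rad/s): [2.22, 2.22, 2.79, 3.14, 3.14, 3.14].

### API

Orientations are given as a unit quaternion [x, y, z, w].
In Python, from workcell import env, viewer gives the robot as it stands.
- The arm moves only by the shell command python3 -m inch 'ROWS' [FORCE]. ROWS is JSON, a list of rows, each an object with "linear": the shift along the tool's x, y, z normalised to -1 to 1, where 1 is 0.05 m, a list of three; "spin": the turn about the tool's z normalised to -1 to 1, where 1 is 6 degrees; "grip": the closure in counts, from 0 (fully open) to 255 (shut). In form: [{"linear": [tx, ty, tz], "spin": spin, "grip": grip}, ...]. A call has exactly 5 rows; each row shifts and turns the commanded pose from where the row before left it, along the tool's axes as they then stand; what a row does not reach is not made up. A row lasts 1/10 s, in which the tool goes at most 50 mm and 8.59 degrees, less where a joint would pass 70% of its speed; a pose out of reach is approached as far as the arm can. A call with a number of a shift or a turn outside -1 to 1 is refused whole. A call with a gripper value outside its range is refused whole. The fingers move at their own pace and stop on an object; FORCE is the grip in N (left out, the last holds). Time passes only in rows, so rows that do not move let the fingers close, or fill a call up. It gives the time, the measured TCP pose, the force and the opening at its end, in the units of the state.
- env.get_obs(): the state, without advancing time (a new reading comes with each control period).
- viewer.capture(name): name is "side" or "top" or "wrist"; returns a dict with "pixels" (480x640x3 uint8, red, green, blue), "range_z" (480x640 float32, m along the optical axis (not along the pixel's ray), 0 where there is no reading), "intrinsics" (3x3 intrinsics, pixels), "cam_to_world" (4x4, takes a point from camera to world coordinates); the wrist camera has in their place "T_tool_cam" (4x4, takes a point from camera to tool coordinates, whose origin is the TCP and whose axes are the tool frame's). Camera axes: x right, y down, z forward; pixel columns grow to the right and rows downward; lengths in m; the calibration is good to about 2 mm. The wrist camera is an equidistant fisheye: a pixel r from the principal point sees the ray r / f radians off the axis. A picture is of the moment at which its call begins: read the wrist's pose just before it.
- env.finish_job(): hands the job in, once; it reports no verdict.
The state is a dict: "t": time; "joint_positions": joint angles; "qvel": joint speeds; "tau": joint torques, N m; "eef_pos": TCP position; "eef_rot": TCP orientation; "force": force on the tool from outside, world axes, zero at the start; "wrist_torque": the same for the moment, N m; "gripper_width": opening from 0.0 (shut) to 1.0 (fully open).
Only numpy, scipy, OpenCV 4.12 (cv2) and the standard library are available. Lean on these libraries where they do the work, as an engineer would, in place of code of your own. Each camera call takes 0.05 s, during which the arm holds its last target.

### The job

Measure the bore in the steel block on the depth gauge: lift the brass lid off the block and stand it upright on the bench, then slide the carriage fully home under the probe, then push the probe down until it touches the bottom of the bore and leave it there. Then lock it: press the three lock buttons gently, one at a time, to find the only one that snaps over and stays in (the other two are soft and spring back), and press no other button once one has snapped. Leave the jar, the wire spool and the wooden block where they are.

Things in the scene. Friction and masses are not known exactly. Their poses are not given: they have to be found in the camera images.
- gauge: grey depth gauge fixed to the bench; base 130 (x) x 250 (y) mm. A column behind carries an aluminium head (44 wide in y, x -24 to 72, heights 94 to 130 mm) and a console 190 wide, 56 deep, top at 120, centred at x = 90 mm. Origin: on the bench under the probe; x away from the robot, y to the left, along the carriage's track, z up. Stands turned by up to 15 degrees.
- carriage (a joint): carriage slide along the gauge's -y, in m: 0 = fully out (bore 130 mm to the left, +y, of the probe), 0.13 = home against its stop, bore exactly under the probe. 3 N of friction: it stays where it is left. It carries the steel block, 90 x 90 mm, 46 mm high, with a vertical bore of 31 mm diameter in its centre.
- carriage_handle (a point): centre of the top of the carriage's upright handle post, 16 mm diameter, 88 mm above the bench, free for its upper 55 mm, 100 mm from the bore's centre in the gauge's +y direction.
- bore_mouth (a point): centre of the bore at the top face of the steel block, 74 mm above the bench.
- bore_floor (a point): centre of the bottom of the bore; it lies 20 to 38 mm below the block's top, different each time.
- probe (a joint): vertical slide of the depth probe. 0 = fully up, grows downward in m up to 0.055. 2.5 N of friction: it stays where it is left; a snapped-in lock button brakes it.
- probe_tip (a point): lower end of the probe's steel rod (12 mm diameter), 82 mm above the bench when fully up.
- probe_knob (a point): centre of the top of the probe's black knob, 32 mm diameter and 24 mm high, 126 mm above the probe's tip (208 mm above the bench when fully up).
- lock_left (a joint): travel of the left lock button (left = gauge's +y), m: 0 up, 0.009 in. The three look alike (dark steel caps, 34 mm diameter, 60 mm apart); which one snaps changes each time. Its resistance climbs to 5 to 8 N at 4 to 5 mm, then collapses; past 8 mm it stays in, at about 9 mm. A soft one resists evenly, up to 3 to 5 N, and springs back; rubber stop at 9 mm, 12 mm at most.
- lock_middle (a joint): travel of the middle lock button (left = gauge's +y), m: 0 up, 0.009 in. The three look alike (dark steel caps, 34 mm diameter, 60 mm apart); which one snaps changes each time. Its resistance climbs to 5 to 8 N at 4 to 5 mm, then collapses; past 8 mm it stays in, at about 9 mm. A soft one resists evenly, up to 3 to 5 N, and springs back; rubber stop at 9 mm, 12 mm at most.
- lock_right (a joint): travel of the right lock button (left = gauge's +y), m: 0 up, 0.009 in. The three look alike (dark steel caps, 34 mm diameter, 60 mm apart); which one snaps changes each time. Its resistance climbs to 5 to 8 N at 4 to 5 mm, then collapses; past 8 mm it stays in, at about 9 mm. A soft one resists evenly, up to 3 to 5 N, and springs back; rubber stop at 9 mm, 12 mm at most.
- lock_left_top (a point): centre of the top face of the left lock button, 136 mm above the bench when up; it stands 13 mm proud of a flat steel collar of 46 mm diameter.
- lock_middle_top (a point): centre of the top face of the middle lock button, 136 mm above the bench when up; it stands 13 mm proud of a flat steel collar of 46 mm diameter.
- lock_right_top (a point): centre of the top face of the right lock button, 136 mm above the bench when up; it stands 13 mm proud of a flat steel collar of 46 mm diameter.
- brass_lid: loose round brass lid, 85 mm diameter, domed, 34 mm high, 90 g; at the start it lies on the steel block over the bore. Origin: centre of its underside; z up. On top a knob about 17 mm wide, between 19 and 34 mm above the underside, by which to lift it.
- flux_jar: brown jar with a black cap, 56 mm diameter, 78 mm high; bystander. Origin: centre of its underside.
- copper_spool: spool of copper wire with grey flanges, 48 mm diameter, 30 mm high; bystander. Origin: centre of its underside.
- wood_block: beech block 45 x 90 x 40 mm; bystander. Origin: centre of its underside.
Not all that is in view belongs to the job. What is shaped like the brass_lid but green or turquoise is not meant.

How it is judged:
By the outcome, as a careful person would: the job done as asked, in the order asked, and still so for the second after the job is handed in, with the robot touching nothing.
It also fails if it takes over 72 s, if anything falls off the work surface, if the arm or the gripper's body presses on something with over 40 N, if the wrist force passes 120 N, or if a joint passes its speed limit or range.

## Working session

There is one attempt and no reset: what is moved stays moved. The work goes in short steps, Python scripts to look and compute and a shell command to move; the robot and the scene stay as the last step left them, time stands still between calls to the robot, and variables do not carry over. Pictures are saved under pics/ and viewed, and the job is handed in when it is done.

```bash
ls; mkdir -p pics; python3 - <<'E'
from workcell import env, viewer
import cv2,numpy as np
print(env.get_obs())
for n in ("side","top","wrist"):
    c=viewer.capture(n); cv2.imwrite(f"pics/{n}0.png",c["pixels"][:,:,::-1])
    np.savez(f"/tmp/{n}0.npz",**c)
    print(n,c["intrinsics"].tolist(),c.get("cam_to_world",c.get("T_tool_cam")).tolist())
E
```

```text
pics
{'t': 0.0, 'joint_positions': array([-1.11601855e+00,  2.38774126e-01, -1.42438929e-02,  1.31920858e+00,
        3.70065906e-05,  1.57079009e+00]), 'qvel': array([-0.00034178, -0.00160502,  0.00037431,  0.00238261,  0.00044963,
        0.00150551]), 'tau': array([ 2.05144352e-03, -5.38785017e+01,  3.46435440e+01,  1.83722586e-02,
        1.24156900e-04, -4.89507698e-06]), 'eef_pos': array([ 0.23044099, -0.47126084,  0.23068516]), 'eef_rot': array([ 8.48312305e-01, -5.29495723e-01, -5.96860106e-04, -3.94362559e-04]), 'force': array([ 0.28956911,  0.63518542, -0.71254788]), 'wrist_torque': array([-0.04611798,  0.00061989,  0.04734588]), 'gripper_width': 1.0033152538927095}
side [[544.4579564486625, 0.0, 311.72782929137577], [0.0, 544.4579564486625, 246.89150802069776], [0.0, 0.0, 1.0]] [[0.9762529848271634, -0.08648893901119971, 0.19861966933003172, 0.30791299198558997], [-0.2156726698709986, -0.4742909067719242, 0.8535417009286546, -1.1364057894994561], [0.020381586954146477, -0.876109467579356, -0.4816812138033283, 0.7964869396066286], [0.0, 0.0, 0.0, 1.0]]
top [[434.90007601195043, 0.0, 317.36091566753777], [0.0, 434.90007601195043, 241.76332574239552], [0.0, 0.0, 1.0]] [[0.0057323121131794665, -0.9953402855078531, 0.09625412532968544, 0.44314503777103875], [-0.9999613337316332, -0.00506365648827488, 0.00718960531756416, 0.026179384857260884], [-0.00666870598322423, -0.09629161660349485, -0.9953308258726818, 1.328996077217], [0.0, 0.0, 0.0, 1.0]]
wrist [[371.64829954431775, 0.0, 326.17853768488817], [0.0, 371.64829954431775, 238.34867321533432], [0.0, 0.0, 1.0]] [[0.9999999713798071, -5.410176537057642e-05, 0.0002330523169538451, -0.000393658627590332], [-1.5088688764932197e-05, 0.9578964283688172, 0.28711397090806007, -0.07317963560943698], [-0.00023877335472179264, -0.28711396620725693, 0.9578964001373126, -0.14262077715272214], [0.0, 0.0, 0.0, 1.0]]
```

View pics/side0.png

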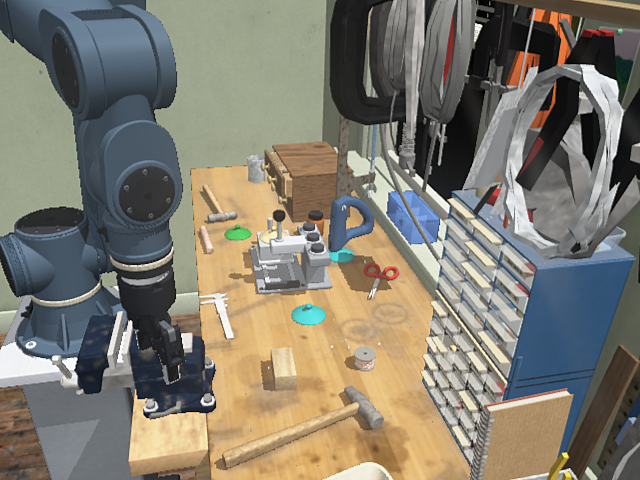

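View pics/top0.png

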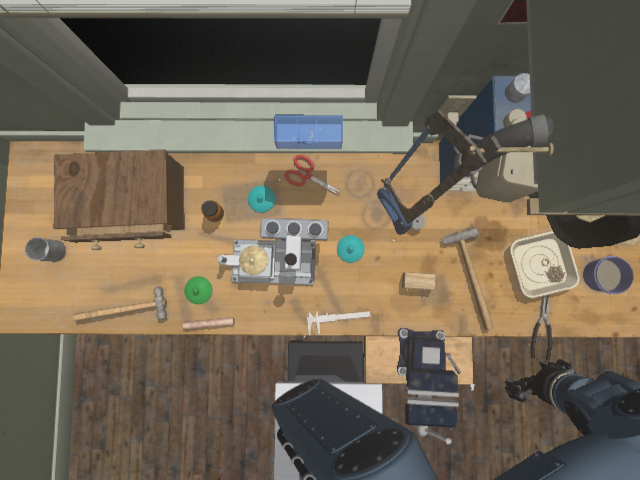

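View pics/wrist0.png

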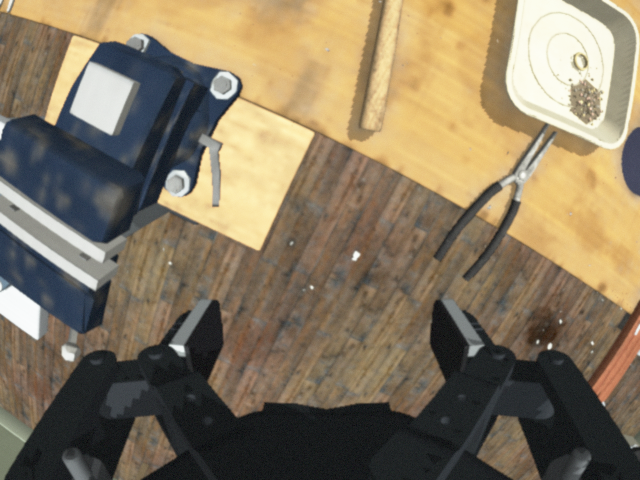

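The side view shows the gauge around (290,260). In the top view, the gauge is at (285,255), with a brass lid on the block at (254,261), carriage handle at (225,260), probe knob (290,259) and lock buttons (272,228), (294,228), (316,228). Lid look-alikes are the turquoise ones at (261,199) and (350,249) and the green one at (198,290); I reject these by colour. The bystanders are the jar (212,211), wood block (419,282), and the spool near (418,222), under the lamp.

```bash
cat > h.py <<'E'
import numpy as np,cv2
def pts(d):
    z=d["range_z"].astype(float);K=d["intrinsics"];v,u=np.mgrid[0:480,0:640]
    P=np.stack([(u-K[0,2])*z/K[0,0],(v-K[1,2])*z/K[1,1],z],-1)
    T=d["cam_to_world"];W=P@T[:3,:3].T+T[:3,3];W[z<=0]=np.nan;return W
E
python3 - <<'E'
from h import *
d=np.load("/tmp/top0.npz");W=pts(d)
np.set_printoptions(precision=4,suppress=True)
for n,(u,v) in dict(lidknob=(254,261),lid2=(262,268),handle=(225,260),handle2=(222,259),knob=(290,259),bL=(272,228),bM=(294,228),bR=(316,228),jar=(210,209),wood=(419,282),spool=(418,223),tq1=(350,249),lamp=(395,210),lamparm=(425,200),caliper=(330,320),vise=(425,355),lt=(521,130)).items(): print(n,W[v,u])
i=d["pixels"][200:310,190:370,::-1];cv2.imwrite("pics/c1.png",cv2.resize(i,None,fx=4.4,fy=4.4,interpolation=cv2.INTER_CUBIC))
d=np.load("/tmp/side0.npz");i=d["pixels"][180:310,190:390,::-1];cv2.imwrite("pics/c2.png",cv2.resize(i,None,fx=4,fy=4,interpolation=cv2.INTER_CUBIC))
E
```

```text
lidknob [0.5065 0.2143 0.0986]
lid2 [0.4873 0.1931 0.0846]
handle [0.5115 0.3076 0.0488]
handle2 [0.5121 0.3072 0.0899]
knob [0.5065 0.1046 0.2079]
bL [0.5964 0.1608 0.1338]
bM [0.5965 0.0996 0.1358]
bR [0.5962 0.0387 0.1399]
jar [0.6586 0.3489 0.0777]
wood [ 0.4502 -0.2647  0.0399]
spool [ 0.6276 -0.2678  0.0261]
tq1 [ 0.5471 -0.062   0.0343]
lamp [ 0.6118 -0.1435  0.3471]
lamparm [ 0.5938 -0.1607  0.5592]
caliper [ 0.3353 -0.0035  0.0074]
vise [ 0.2541 -0.2566  0.1328]
lt [ 0.625  -0.2096  0.8297]
```

View pics/c1.png

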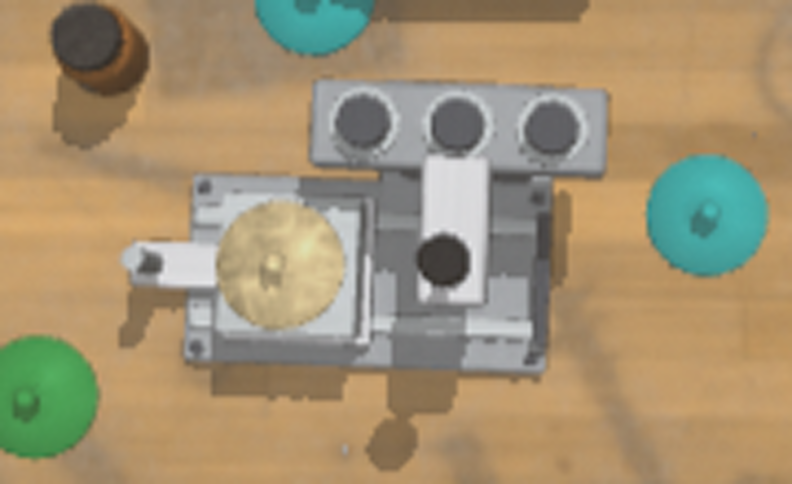

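View pics/c2.png

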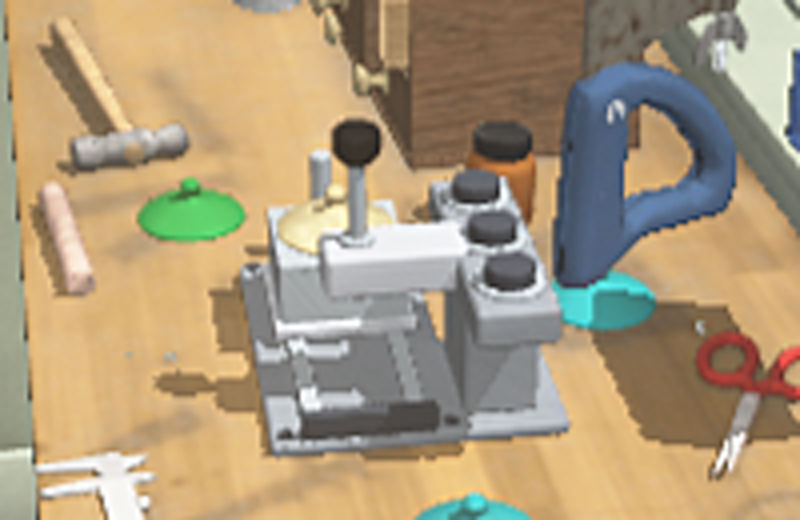

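```bash
cat >> h.py <<'E'
def ray(d,u,v,z):
    K=d["intrinsics"];T=d["cam_to_world"];r=T[:3,:3]@np.array([(u-K[0,2])/K[0,0],(v-K[1,2])/K[1,1],1.])
    return T[:3,3]+r*(z-T[2,3])/r[2]
def blob(d,W,xy,rad,z0,z1,dark=None):
    m=(np.hypot(W[...,0]-xy[0],W[...,1]-xy[1])<rad)&(W[...,2]>z0)&(W[...,2]<z1)
    if dark: m&=d["pixels"].max(-1)<dark
    v,u=np.nonzero(m);return u.mean(),v.mean(),m.sum()
E
python3 - <<'E'
from h import *
np.set_printoptions(precision=4,suppress=True)
for cam in("top","side"):
    d=np.load(f"/tmp/{cam}0.npz");W=pts(d)
    print(cam)
    Pq={}
    for n,xy,r,z0,z1,zp,dk in [("knob",(.507,.105),.03,.2,.22,.207,None),("L",(.597,.16),.026,.128,.15,.135,110),("M",(.597,.1),.026,.128,.15,.135,110),("R",(.597,.04),.026,.128,.15,.135,110),("handle",(.512,.307),.02,.078,.1,.087,None),("lidk",(.504,.214),.014,.099,.12,.106,None)]:
        try:
            u,v,k=blob(d,W,xy,r,z0,z1,dk);P=ray(d,u,v,zp);Pq[n]=P;print(n,k,P, 'uv',u,v)
        except Exception as e: print(n,e)
    # block top/lid outline
    if "L" in Pq and "R" in Pq:
        e=Pq["L"]-Pq["R"];print("yaw",np.degrees(np.arctan2(-e[0],e[1])),np.hypot(*e[:2]))
    # base / console edges
    m=(abs(W[...,2]-.12)<.006)&(abs(W[...,0]-.597)<.06)&(abs(W[...,1]-.1)<.13)
    q=W[m][:,:2].astype(np.float32);print(cv2.minAreaRect(q))
    m=(abs(W[...,2]-.074)<.006)&(abs(W[...,0]-.5)<.07)&(abs(W[...,1]-.22)<.08)
    q=W[m][:,:2].astype(np.float32);print(cv2.minAreaRect(q))
d=np.load("/tmp/top0.npz");W=pts(d)
m=(W[...,2]>.22)&(W[...,0]>.2)&(W[...,0]<.75)&(abs(W[...,1])<.6)
q=W[m];print(q.min(0),q.max(0))
for yb in np.arange(-.6,.6,.1):
    s=q[(q[:,1]>=yb)&(q[:,1]<yb+.1)]
    if len(s):print(yb,len(s),s.min(0),s.max(0))
E
```

```text
top
knob 117 [0.5079 0.1037 0.207 ] uv 290.4102564102564 258.4786324786325
L 104 [0.5979 0.161  0.135 ] uv 271.86538461538464 227.40384615384616
M 102 [0.5962 0.1013 0.135 ] uv 293.4313725490196 228.12745098039215
R 99 [0.5939 0.0415 0.135 ] uv 315.010101010101 229.04040404040404
handle 25 [0.5151 0.3141 0.087 ] uv 219.84 258.0
lidk 19 [0.5107 0.2187 0.106 ] uv 252.05263157894737 259.36842105263156
yaw -1.9082016477419892 0.11957312719740755
((0.5823155641555786, 0.10222478210926056), (0.18903127312660217, 0.0874522477388382), 88.40479278564453)
((0.5122455358505249, 0.21517321467399597), (0.09202832728624344, 0.09006346762180328), 89.7490463256836)
side
knob 76 [0.5066 0.0976 0.207 ] uv 278.4342105263158 212.8815789473684
L 38 [0.5959 0.1472 0.135 ] uv 308.3421052631579 226.8421052631579
M 53 [0.5941 0.0916 0.135 ] uv 312.1320754716981 236.32075471698113
R 55 [0.592  0.0317 0.135 ] uv 316.4727272727273 247.27272727272728
handle 30 [0.513  0.3083 0.087 ] uv 269.3333333333333 219.46666666666667
lidk 18 [0.5101 0.2155 0.106 ] uv 273.1111111111111 227.72222222222223
yaw -1.9369532594188765 0.11562459542674246
((0.5812531113624573, 0.09755931794643402), (0.19315151870250702, 0.08743961155414581), 87.72164916992188)
((0.5109612941741943, 0.2138557732105255), (0.0950903370976448, 0.09054800122976303), 87.75070190429688)
[ 0.2    -0.5338  0.2211] [0.75   0.0327 0.9838]
-0.6 241 [ 0.2438 -0.5338  0.2432] [ 0.2735 -0.5002  0.3516]
-0.5 4967 [ 0.2    -0.4971  0.247 ] [ 0.5563 -0.4     0.7481]
-0.4 6756 [ 0.2    -0.4     0.2277] [ 0.7351 -0.3001  0.8869]
-0.30000000000000004 26073 [ 0.2    -0.3     0.4049] [ 0.75   -0.2     0.9838]
-0.20000000000000007 4593 [ 0.2019 -0.2     0.2493] [ 0.6834 -0.1     0.8651]
-0.10000000000000009 5770 [ 0.2123 -0.0998  0.304 ] [ 0.2562 -0.      0.8164]
-1.1102230246251565e-16 1682 [0.2    0.     0.2211] [0.2185 0.0327 0.7884]
```

```bash
cat >> h.py <<'E'
def st():
    from workcell import env
    from scipy.spatial.transform import Rotation as R
    o=env.get_obs();M=R.from_quat(o["eef_rot"]).as_matrix();return o,M
def go(tgt,ang=None):
    "print remaining in tool axes /0.05 units and spin in 6deg units"
    o,M=st();dd=M.T@(np.array(tgt)-o["eef_pos"]);a=np.degrees(np.arctan2(M[1,0],M[0,0]))
    print("t",round(o["t"],2),"pos",o["eef_pos"].round(4),"ang",a.round(2),"F",o["force"].round(2),"w",round(o["gripper_width"],3),"j",np.round(o["joint_positions"],2))
    print("lin units",(dd/.05).round(3),"spin units",None if ang is None else round((a-ang)/6,2))
E
python3 -m inch '[{"linear":[-0.7,-0.6,0],"spin":-1,"grip":0},{"linear":[-0.7,-0.6,0],"spin":-1,"grip":0},{"linear":[-0.7,-0.6,0],"spin":-1,"grip":0},{"linear":[-0.7,-0.6,0],"spin":-1,"grip":60},{"linear":[-0.7,-0.6,0],"spin":-1,"grip":110}]' 30
python3 -c "
from h import *
go((.511,.2187,.2),-1.9)"
```

```text
t: 0.65
eef_pos: [0.2404, -0.2421, 0.231]
eef_rot: [0.957, -0.29, -0.0, -0.0]
force: [-0.2, 0.4, 0.6]
gripper_width: 0.693
t 0.65 pos [ 0.2404 -0.2421  0.231 ] ang -33.69 F [-0.17  0.44  0.58] w 0.693 j [-0.79 -0.08 -0.37  1.28  0.    1.37]
lin units [ -0.61  -10.67    0.623] spin units -5.3
```

```bash
python3 -m inch '[{"linear":[0.3,-0.9,0],"spin":-1,"grip":120},{"linear":[0.3,-0.9,0],"spin":-1,"grip":120},{"linear":[0.3,-0.9,0],"spin":-1,"grip":120},{"linear":[0.3,-0.9,0],"spin":-1,"grip":120},{"linear":[0.3,-0.9,0],"spin":-1,"grip":120}]' 30
python3 -c "
from h import *
go((.511,.2187,.2),-1.9)"
```

```text
t: 1.15
eef_pos: [0.3938, -0.0634, 0.2313]
eef_rot: [0.999, -0.032, 0.0, 0.0]
force: [0.8, -1.4, 0.0]
gripper_width: 0.53
t 1.15 pos [ 0.3938 -0.0634  0.2313] ang -3.7 F [ 0.77 -1.42  0.05] w 0.53 j [-0.16  0.02 -0.27  1.28 -0.    1.48]
lin units [ 1.976 -5.781  0.626] spin units -0.3
```

```bash
python3 -m inch '[{"linear":[0.1,-0.9,0],"spin":-0.3,"grip":120},{"linear":[0.1,-0.9,0],"spin":0,"grip":120},{"linear":[0.3,-0.9,0],"spin":0,"grip":120},{"linear":[0.4,-0.9,0],"spin":0,"grip":120},{"linear":[0.5,-0.9,0],"spin":0,"grip":120}]' 30
python3 -m inch '[{"linear":[0.3,-0.6,0],"spin":0,"grip":120},{"linear":[0.2,-0.4,0],"spin":0,"grip":120},{"linear":[0.1,-0.2,0.2],"spin":0,"grip":120},{"linear":[0,0,0],"spin":0,"grip":120},{"linear":[0,0,0],"spin":0,"grip":120}]' 30
python3 - <<'E'
from h import *
go((.511,.2187,.095),-1.9)
from workcell import viewer
c=viewer.capture("wrist");np.savez("/tmp/w1.npz",**c);cv2.imwrite("pics/w1.png",c["pixels"][:,:,::-1])
c=viewer.capture("top");np.savez("/tmp/t1.npz",**c)
E
```

```text
t: 1.65
eef_pos: [0.4716, 0.1578, 0.2315]
eef_rot: [1.0, -0.018, 0.0, -0.0]
force: [1.5, -1.4, -0.2]
gripper_width: 0.531
t: 2.15
eef_pos: [0.503, 0.2135, 0.2207]
eef_rot: [1.0, -0.019, -0.001, 0.0]
force: [-0.5, -0.5, -1.0]
gripper_width: 0.53
t 2.15 pos [0.503  0.2135 0.2207] ang -2.15 F [-0.54 -0.51 -1.02] w 0.53 j [ 0.4   0.28  0.02  1.31 -0.    2.01]
lin units [ 0.16  -0.112  2.513] spin units -0.04
```

View pics/w1.png

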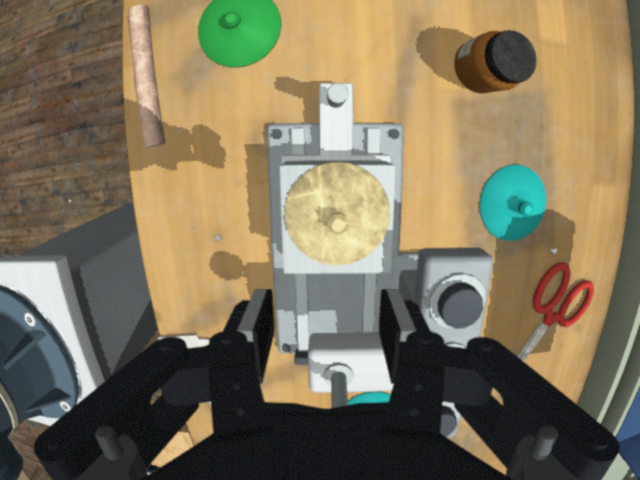

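The wrist picture shows the brass lid on the block with its knob at (338,221), the handle top at (337,96) and the left button at (461,303).

```bash
cat >> h.py <<'E'
def wray(d,M,p,u,v,z):
    K=d["intrinsics"];x=(u-K[0,2]);y=(v-K[1,2]);r=np.hypot(x,y);t=r/K[0,0]
    c=np.array([np.sin(t)*x/r,np.sin(t)*y/r,np.cos(t)]);T=d["T_tool_cam"]
    o=M@T[:3,3]+p;q=M@T[:3,:3]@c;return o+q*(z-o[2])/q[2]
E
python3 - <<'E'
from h import *
d=np.load("/tmp/w1.npz");o,M=st();p=o["eef_pos"]
for n,u,v,z in [("lidknob",338,221,.106),("handle",337,96,.088),("btnL",461,303,.136)]: print(n,wray(d,M,p,u,v,z).round(4))
i=d["pixels"][70:340,250:510,::-1];cv2.imwrite("pics/c3.png",cv2.resize(i,None,fx=2.2,fy=2.2))
go((.511,.2187,.095),-1.9)
E
```

```text
lidknob [0.5121 0.2219 0.106 ]
handle [0.5149 0.3118 0.088 ]
btnL [0.5983 0.1662 0.136 ]
t 2.25 pos [0.5034 0.2133 0.2215] ang -2.2 F [-0.14 -0.05 -0.2 ] w 0.529 j [ 0.4   0.28  0.02  1.31 -0.    2.01]
lin units [ 0.149 -0.115  2.53 ] spin units -0.05
```

View pics/c3.png

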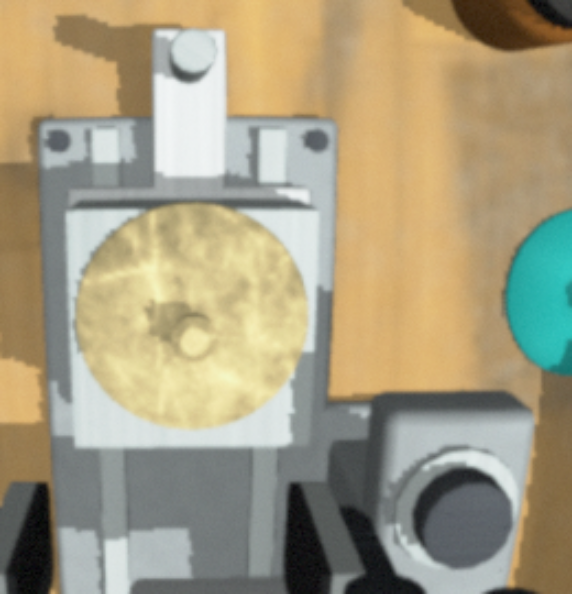

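Brass knob confirmed in the crop at about (0.512, 0.220). I'll descend onto it now.

```bash
python3 -m inch '[{"linear":[0.16,-0.12,0.4],"spin":0,"grip":120},{"linear":[0,0,0.6],"spin":0,"grip":120},{"linear":[0,0,0.6],"spin":0,"grip":120},{"linear":[0,0,0.5],"spin":0,"grip":120},{"linear":[0,0,0.3],"spin":0,"grip":120}]' 30
python3 -m inch '[{"linear":[0,0,0.08],"spin":0,"grip":120},{"linear":[0,0,0],"spin":0,"grip":120},{"linear":[0,0,0],"spin":0,"grip":120},{"linear":[0,0,0],"spin":0,"grip":120},{"linear":[0,0,0],"spin":0,"grip":120}]' 30
python3 - <<'E'
from h import *
go((.512,.22,.095),-1.9)
from workcell import viewer
c=viewer.capture("wrist");cv2.imwrite("pics/w2.png",c["pixels"][:,:,::-1])
E
```

```text
t: 2.75
eef_pos: [0.5111, 0.2187, 0.1]
eef_rot: [1.0, -0.019, -0.001, 0.0]
force: [-0.2, -0.4, -0.0]
gripper_width: 0.532
t: 3.25
eef_pos: [0.5126, 0.2203, 0.0982]
eef_rot: [1.0, -0.019, 0.001, -0.0]
force: [0.1, -1.6, -0.6]
gripper_width: 0.528
t 3.25 pos [0.5126 0.2203 0.0982] ang -2.15 F [ 0.08 -1.61 -0.61] w 0.528 j [ 0.41  0.37 -0.18  1.02  0.    2.01]
lin units [-0.011  0.006  0.064] spin units -0.04
```

View pics/w2.png

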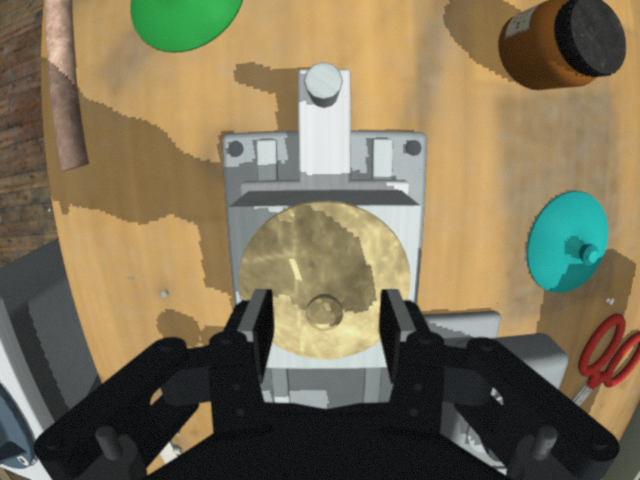

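The lid knob at (324,311) sits centred between the pads, so I'll lower slightly and close.

```bash
python3 -m inch '[{"linear":[0,0,0.04],"spin":0,"grip":180},{"linear":[0,0,0.02],"spin":0,"grip":255},{"linear":[0,0,0],"spin":0,"grip":255},{"linear":[0,0,0],"spin":0,"grip":255},{"linear":[0,0,0],"spin":0,"grip":255}]' 30
python3 -m inch '[{"linear":[0,0,0],"spin":0,"grip":255},{"linear":[0,0,-0.1],"spin":0,"grip":255},{"linear":[0,0,-0.2],"spin":0,"grip":255},{"linear":[0,0,-0.2],"spin":0,"grip":255},{"linear":[0,0,0],"spin":0,"grip":255}]' 30
python3 - <<'E'
from h import *
go((.37,.13,.14),-1.9)
from workcell import viewer
c=viewer.capture("wrist");cv2.imwrite("pics/w3.png",c["pixels"][:,:,::-1])
d=np.load("/tmp/t1.npz");W=pts(d)
d0=np.load("/tmp/top0.npz");W=pts(d0)
for c in [(.37,.13),(.375,.14),(.36,.13),(.37,.15)]:
    m=(np.hypot(W[...,0]-c[0],W[...,1]-c[1])<.1)&(W[...,2]>.008)
    r=np.hypot(W[...,0]-c[0],W[...,1]-c[1])[m];i=r.argmin() if len(r) else None
    print(c,len(r),r.min(),W[m][i], np.nanstd(W[...,2][np.hypot(W[...,0]-c[0],W[...,1]-c[1])<.043]))
E
```

```text
t: 3.8
eef_pos: [0.512, 0.2202, 0.0943]
eef_rot: [1.0, -0.019, -0.0, -0.0]
force: [-1.3, 0.7, 2.3]
gripper_width: 0.166
t: 4.3
eef_pos: [0.5132, 0.2205, 0.1212]
eef_rot: [1.0, -0.019, 0.001, -0.001]
force: [0.4, -0.9, -1.0]
gripper_width: 0.163
t 4.3 pos [0.5132 0.2205 0.1212] ang -2.15 F [ 0.43 -0.9  -0.99] w 0.163 j [ 0.41  0.35 -0.14  1.07  0.    2.01]
lin units [-2.793  1.916 -0.385] spin units -0.04
(0.37, 0.13) 285 0.0081225548143461 [0.36732999 0.13767118 0.01101216] 0.0026646720938174467
(0.375, 0.14) 348 0.008015766710814984 [0.36732999 0.13767118 0.01101216] 0.002694260480618269
(0.36, 0.13) 149 0.010610167162613154 [0.36732999 0.13767118 0.01101216] 0.00272759820516618
(0.37, 0.15) 264 0.012614629828849484 [0.36732999 0.13767118 0.01101216] 0.002819472385872655
```

View pics/w3.png

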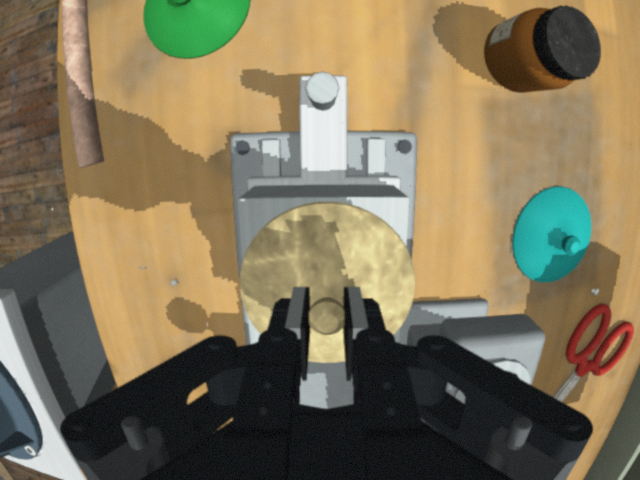

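The lid hangs level between the pads, clear of the block. I'll check the drop area for small bits.

```bash
python3 - <<'E'
from h import *
d=np.load("/tmp/top0.npz");i=d["pixels"][:,:,::-1].copy()
T=np.linalg.inv(d["cam_to_world"]);K=d["intrinsics"]
a=np.linspace(0,6.3,60)
for c,col in [((.37,.13),(0,0,255)),((.375,.19),(255,0,0))]:
    P=np.stack([c[0]+.0425*np.cos(a),c[1]+.0425*np.sin(a),0*a,1+0*a]);q=T@P;uv=(K@q[:3]/q[2])[:2].T
    print(c,uv.mean(0)); 
    if c[0]==.37: u1=uv
    else: u2=uv
i=cv2.resize(i[250:340,180:320],None,fx=5.5,fy=5.5,interpolation=cv2.INTER_CUBIC)
for uv,col in((u1,(0,0,255)),(u2,(255,0,0))): cv2.polylines(i,[((uv-[180,250])*5.5).astype(np.int32)],True,col,1)
cv2.imwrite("pics/c4.png",i)
E
```

```text
(0.37, 0.13) [285.85719689 307.66406161]
(0.375, 0.19) [266.08327619 305.87529798]
```

View pics/c4.png

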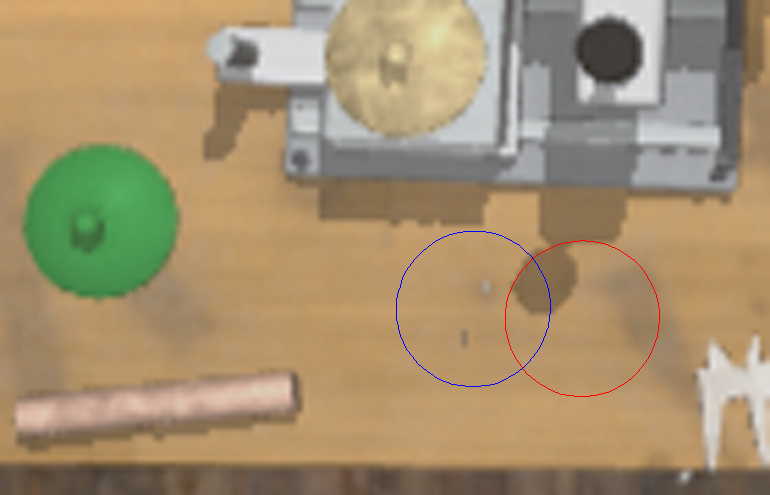

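The red circle at (0.37, 0.13) is clear. The bits at (488,288) and (463,338) lie outside it, so I'll place there.

```bash
python3 -m inch '[{"linear":[-0.3,0,-0.4],"spin":0,"grip":255},{"linear":[-0.5,0.2,-0.1],"spin":0,"grip":255},{"linear":[-0.6,0.4,0],"spin":0,"grip":255},{"linear":[-0.6,0.5,0],"spin":0,"grip":255},{"linear":[-0.5,0.5,0],"spin":0,"grip":255}]' 30
python3 -m inch '[{"linear":[-0.29,0.32,0.3],"spin":0,"grip":255},{"linear":[0,0,0.5],"spin":0,"grip":255},{"linear":[0,0,0.6],"spin":0,"grip":255},{"linear":[0,0,0.5],"spin":0,"grip":255},{"linear":[0,0,0],"spin":0,"grip":255}]' 30
python3 - <<'E'
from h import *
go((.37,.13,.0215),-1.9)
E
```

```text
t: 4.85
eef_pos: [0.3824, 0.1441, 0.144]
eef_rot: [1.0, -0.018, -0.0, 0.0]
force: [-0.0, 0.0, -1.1]
gripper_width: 0.165
t: 5.35
eef_pos: [0.3669, 0.1286, 0.0472]
eef_rot: [1.0, -0.019, -0.002, 0.001]
force: [0.5, -0.7, -1.2]
gripper_width: 0.165
t 5.35 pos [0.3669 0.1286 0.0472] ang -2.15 F [ 0.55 -0.7  -1.2 ] w 0.165 j [ 0.34  0.17 -0.63  0.78  0.    1.95]
lin units [ 0.063 -0.031  0.513] spin units -0.04
```

```bash
python3 -m inch '[{"linear":[0,0,0.2],"spin":0,"grip":255},{"linear":[0,0,0.2],"spin":0,"grip":255},{"linear":[0,0,0.06],"spin":0,"grip":255},{"linear":[0,0,0.04],"spin":0,"grip":255},{"linear":[0,0,0],"spin":0,"grip":255}]' 30
python3 -m inch '[{"linear":[0,0,0.02],"spin":0,"grip":255},{"linear":[0,0,0],"spin":0,"grip":255},{"linear":[0,0,0],"spin":0,"grip":200},{"linear":[0,0,0],"spin":0,"grip":160},{"linear":[0,0,0],"spin":0,"grip":130}]' 30
python3 - <<'E'
from h import *
go((.37,.13,.0215),-1.9)
from workcell import viewer
c=viewer.capture("wrist");cv2.imwrite("pics/w4.png",c["pixels"][:,:,::-1])
E
```

```text
t: 5.85
eef_pos: [0.3692, 0.1295, 0.0244]
eef_rot: [1.0, -0.019, 0.0, -0.0]
force: [-0.5, 0.1, -0.5]
gripper_width: 0.168
t: 6.35
eef_pos: [0.3693, 0.1295, 0.0235]
eef_rot: [1.0, -0.019, 0.0, -0.0]
force: [-0.1, 0.1, 0.8]
gripper_width: 0.491
t 6.35 pos [0.3693 0.1295 0.0235] ang -2.14 F [-0.13  0.06  0.78] w 0.491 j [ 0.34  0.2  -0.66  0.7   0.    1.95]
lin units [ 0.014 -0.011  0.039] spin units -0.04
```

View pics/w4.png

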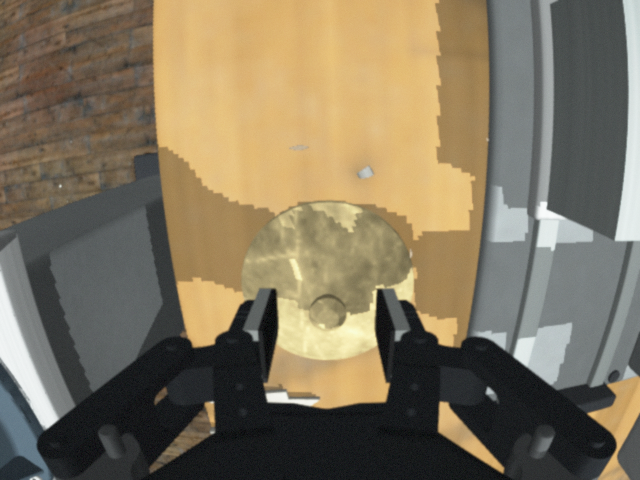

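The lid stands upright on the bench, released, with its knob at (327,311). Next is the handle.

```bash
python3 -m inch '[{"linear":[0,0,-0.4],"spin":0,"grip":110},{"linear":[0,0,-0.7],"spin":0,"grip":110},{"linear":[0,0,-0.8],"spin":0,"grip":150},{"linear":[0,-0.3,-0.8],"spin":0,"grip":255},{"linear":[0.2,-0.8,0],"spin":0,"grip":255}]' 30
python3 -m inch '[{"linear":[0.5,-0.85,0],"spin":0,"grip":255},{"linear":[0.5,-0.85,0],"spin":0,"grip":255},{"linear":[0.5,-0.8,0],"spin":0,"grip":255},{"linear":[0.5,-0.7,0],"spin":0,"grip":255},{"linear":[0.4,-0.3,0],"spin":0,"grip":255}]' 30
python3 - <<'E'
from h import *
go((.516,.348,.064),-1.9)
E
```

```text
t: 6.9
eef_pos: [0.3827, 0.1839, 0.1632]
eef_rot: [1.0, -0.02, 0.003, -0.001]
force: [1.6, -0.7, 0.0]
gripper_width: 0.078
t: 7.4
eef_pos: [0.5087, 0.3574, 0.1576]
eef_rot: [1.0, -0.018, 0.0, -0.0]
force: [0.6, -0.1, 0.1]
gripper_width: 0.004
t 7.4 pos [0.5087 0.3574 0.1576] ang -2.03 F [ 0.58 -0.09  0.11] w 0.004 j [0.61 0.43 0.09 1.22 0.   2.22]
lin units [0.152 0.185 1.873] spin units -0.02
```

```bash
python3 -m inch '[{"linear":[0.1,0.04,0.3],"spin":0,"grip":255},{"linear":[0,0,0.5],"spin":0,"grip":255},{"linear":[0,0,0.5],"spin":0,"grip":255},{"linear":[0,0,0.4],"spin":0,"grip":255},{"linear":[0,0,0.1],"spin":0,"grip":255}]' 30
python3 - <<'E'
from h import *
go((.516,.348,.064),-1.9)
from workcell import viewer
c=viewer.capture("top");np.savez("/tmp/t2.npz",**c)
i=c["pixels"][200:340,180:340,::-1];cv2.imwrite("pics/c5.png",cv2.resize(i,None,fx=4,fy=4,interpolation=cv2.INTER_CUBIC))
c=viewer.capture("wrist");cv2.imwrite("pics/w5.png",c["pixels"][:,:,::-1])
E
```

```text
t: 7.9
eef_pos: [0.5112, 0.3513, 0.0658]
eef_rot: [1.0, -0.019, -0.002, 0.001]
force: [-0.2, -0.4, 0.4]
gripper_width: -0.005
t 7.9 pos [0.5112 0.3513 0.0658] ang -2.14 F [-0.2  -0.42  0.38] w -0.005 j [ 0.6   0.5  -0.06  1.02  0.    2.21]
lin units [0.098 0.063 0.037] spin units -0.04
```

View pics/c5.png

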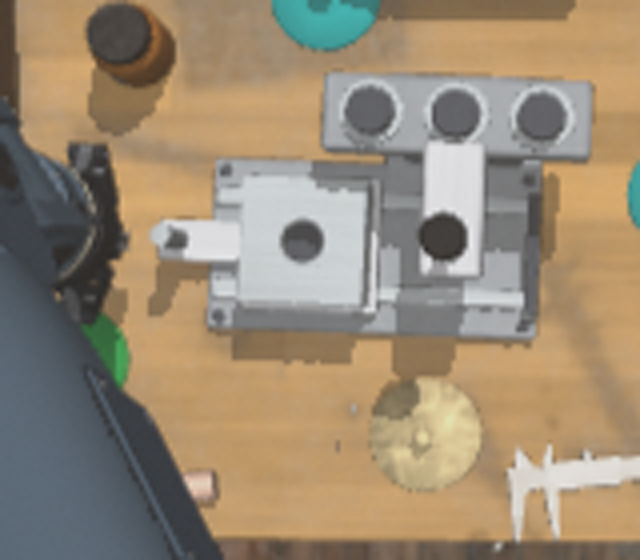

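View pics/w5.png

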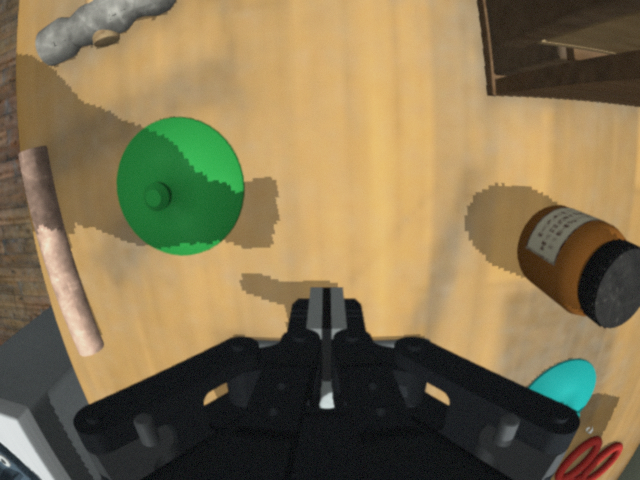

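```bash
python3 -m inch '[{"linear":[0.08,0,0.03],"spin":0,"grip":255},{"linear":[0,0.2,0],"spin":0,"grip":255},{"linear":[0,0.2,0],"spin":0,"grip":255},{"linear":[0,0.2,0],"spin":0,"grip":255},{"linear":[0,0.2,0],"spin":0,"grip":255}]' 30
python3 -c "
from h import *
go((.511,.223,.064),-1.9)"
python3 -m inch '[{"linear":[0,0.2,0],"spin":0,"grip":255},{"linear":[0,0.2,0],"spin":0,"grip":255},{"linear":[0,0.2,0],"spin":0,"grip":255},{"linear":[0,0.2,0],"spin":0,"grip":255},{"linear":[0,0.2,0],"spin":0,"grip":255}]' 30
python3 - <<'E'
from h import *
go((.511,.223,.064),-1.9)
from workcell import viewer
c=viewer.capture("top")
i=c["pixels"][200:340,180:340,::-1];cv2.imwrite("pics/c6.png",cv2.resize(i,None,fx=4,fy=4,interpolation=cv2.INTER_CUBIC))
E
```

```text
t: 8.5
eef_pos: [0.5156, 0.3117, 0.0676]
eef_rot: [1.0, -0.019, 0.001, -0.001]
force: [1.2, 3.8, 1.7]
gripper_width: -0.005
t 8.5 pos [0.5156 0.3117 0.0676] ang -2.15 F [1.16 3.78 1.67] w -0.005 j [ 0.54  0.46 -0.11  0.99  0.    2.15]
lin units [-0.026  1.776  0.069] spin units -0.04
t: 9.0
eef_pos: [0.5132, 0.2613, 0.0669]
eef_rot: [1.0, -0.019, 0.0, -0.0]
force: [2.2, 4.3, 2.0]
gripper_width: 0.001
t 9.0 pos [0.5132 0.2613 0.0669] ang -2.14 F [2.15 4.26 1.95] w 0.001 j [ 0.47  0.42 -0.18  0.97  0.    2.08]
lin units [-0.016  0.768  0.058] spin units -0.04
```

View pics/c6.png

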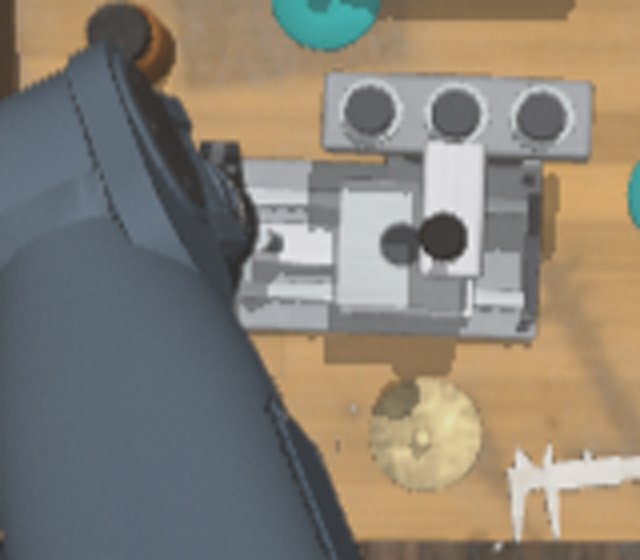

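```bash
python3 -m inch '[{"linear":[0,0.14,0],"spin":0,"grip":255},{"linear":[0,0.14,0],"spin":0,"grip":255},{"linear":[0,0.14,0],"spin":0,"grip":255},{"linear":[0,0.1,0],"spin":0,"grip":255},{"linear":[0,0.06,0],"spin":0,"grip":255}]' 30
python3 -m inch '[{"linear":[0,0.04,0],"spin":0,"grip":255},{"linear":[0,0.04,0],"spin":0,"grip":255},{"linear":[0,0.04,0],"spin":0,"grip":255},{"linear":[0,0.02,0],"spin":0,"grip":255},{"linear":[0,0,0],"spin":0,"grip":255}]' 30
python3 -c "
from h import *
go((.511,.223,.064),-1.9)"
```

```text
t: 9.55
eef_pos: [0.5116, 0.2325, 0.0666]
eef_rot: [1.0, -0.019, -0.0, 0.0]
force: [-0.8, 3.7, -1.3]
gripper_width: 0.003
t: 10.05
eef_pos: [0.5118, 0.2259, 0.0668]
eef_rot: [1.0, -0.019, -0.0, 0.0]
force: [-0.9, 1.0, -1.8]
gripper_width: 0.001
t 10.05 pos [0.5118 0.2259 0.0668] ang -2.15 F [-0.94  0.97 -1.75] w 0.001 j [ 0.42  0.4  -0.22  0.95 -0.    2.02]
lin units [-0.014  0.058  0.055] spin units -0.04
```

```bash
python3 -m inch '[{"linear":[0,0.02,0],"spin":0,"grip":255},{"linear":[0,0.02,0],"spin":0,"grip":255},{"linear":[0,0.02,0],"spin":0,"grip":255},{"linear":[0,0.02,0],"spin":0,"grip":255},{"linear":[0,0,0],"spin":0,"grip":255}]' 30
python3 -m inch '[{"linear":[0,0.02,0],"spin":0,"grip":255},{"linear":[0,0.02,0],"spin":0,"grip":255},{"linear":[0,0.02,0],"spin":0,"grip":255},{"linear":[0,0,0],"spin":0,"grip":255},{"linear":[0,0,0],"spin":0,"grip":255}]' 30

```

```text
t: 10.55
eef_pos: [0.5118, 0.2225, 0.0669]
eef_rot: [1.0, -0.019, 0.0, -0.0]
force: [-1.7, 4.9, -1.4]
gripper_width: 0.001
t: 11.05
eef_pos: [0.5118, 0.2223, 0.067]
eef_rot: [1.0, -0.018, -0.0, -0.003]
force: [-1.5, 18.4, -5.9]
gripper_width: -0.002
```

The force rose to 18 N with no further travel, so the carriage is at its stop. I'll back off and look.

```bash
python3 -m inch '[{"linear":[0,-0.2,0],"spin":0,"grip":255},{"linear":[0,-0.3,-0.1],"spin":0,"grip":255},{"linear":[0,-0.3,-0.6],"spin":0,"grip":255},{"linear":[0,-0.2,-0.9],"spin":0,"grip":255},{"linear":[0,0,-0.9],"spin":0,"grip":255}]' 30
python3 -m inch '[{"linear":[0,0,-0.8],"spin":0,"grip":255},{"linear":[0,0,-0.5],"spin":0,"grip":255},{"linear":[0,0,0],"spin":0,"grip":255},{"linear":[0,0,0],"spin":0,"grip":255},{"linear":[0,0,0],"spin":0,"grip":255}]' 30
python3 - <<'E'
from h import *
np.set_printoptions(precision=4,suppress=True)
go((.507,.104,.225),-1.9)
from workcell import viewer
o,M=st()
w=viewer.capture("wrist");cv2.imwrite("pics/w7.png",w["pixels"][:,:,::-1]);np.savez("/tmp/w7.npz",M=M,p=o["eef_pos"],**w)
c=viewer.capture("top");np.savez("/tmp/t7.npz",**c)
i=c["pixels"][200:340,180:340,::-1];cv2.imwrite("pics/c7.png",cv2.resize(i,None,fx=4,fy=4,interpolation=cv2.INTER_CUBIC))
d=np.load("/tmp/t2.npz");W=pts(d)
for n,xy,r,z0,z1,zp,dk in [("knob",(.507,.105),.03,.2,.22,.207,None),("bore",(.511,.214),.018,.0,.066,.074,None),("L",(.597,.16),.026,.128,.15,.135,110),("M",(.597,.1),.026,.128,.15,.135,110),("R",(.597,.04),.026,.128,.15,.135,110),("handle",(.512,.307),.02,.078,.1,.087,None)]:
    u,v,k=blob(d,W,xy,r,z0,z1,dk);print(n,k,ray(d,u,v,zp))
s=viewer.capture("side");np.savez("/tmp/s7.npz",**s)
i=s["pixels"][180:310,190:390,::-1];cv2.imwrite("pics/s7.png",cv2.resize(i,None,fx=4,fy=4,interpolation=cv2.INTER_CUBIC))
E
```

```text
t: 11.55
eef_pos: [0.5133, 0.2703, 0.1934]
eef_rot: [1.0, -0.018, -0.0, 0.0]
force: [1.6, 0.3, -0.1]
gripper_width: -0.001
t: 12.05
eef_pos: [0.513, 0.269, 0.2557]
eef_rot: [1.0, -0.019, -0.001, 0.001]
force: [0.3, 0.7, 0.2]
gripper_width: 0.001
t 12.05 pos [0.513  0.269  0.2557] ang -2.14 F [0.32 0.71 0.18] w 0.001 j [ 0.48  0.33  0.18  1.42 -0.    2.09]
lin units [0.004 3.301 0.618] spin units -0.04
knob 116 [0.508  0.1037 0.207 ]
bore 82 [0.5116 0.2138 0.074 ]
L 99 [0.5977 0.1605 0.135 ]
M 99 [0.596  0.1016 0.135 ]
R 95 [0.5939 0.0415 0.135 ]
handle 27 [0.5148 0.3135 0.087 ]
```

View pics/w7.png

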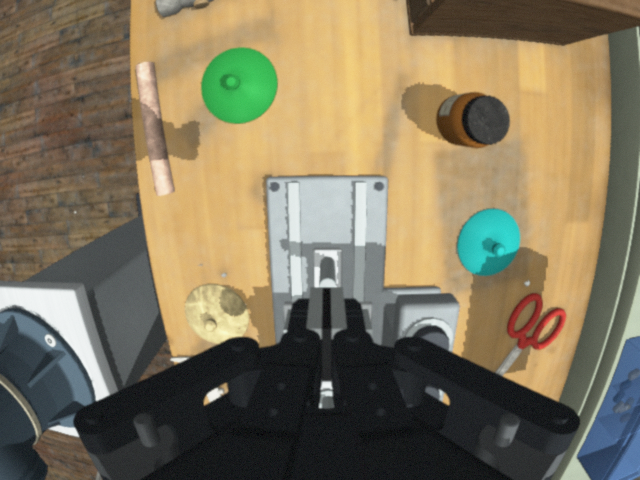

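View pics/s7.png

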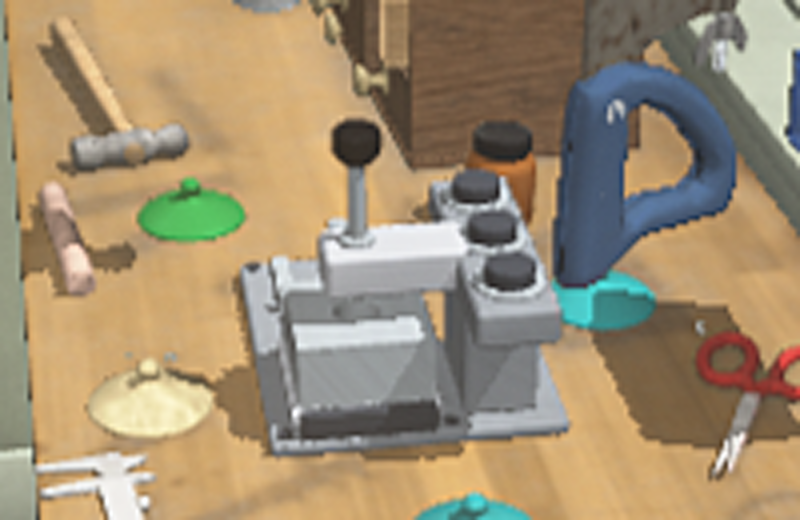

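In the side view the block now sits under the head against the dark stop at (370,415), and the lid stands at (150,400). A numeric check of the handle position follows, then the knob.

```bash
python3 - <<'E'
from h import *
np.set_printoptions(precision=4,suppress=True)
for n in("t7","s7"):
    d=np.load(f"/tmp/{n}.npz");W=pts(d)
    m=(np.hypot(W[...,0]-.51,W[...,1]-.204)<.02)&(abs(W[...,2]-.087)<.01);v,u=np.nonzero(m)
    print(n,len(u),len(u) and ray(d,u.mean(),v.mean(),.087))
d=np.load("/tmp/w7.npz");print(wray(d,d["M"],d["p"],327,262,.088))
E
python3 -m inch '[{"linear":[0,0.8,0],"spin":0,"grip":255},{"linear":[0,0.8,0],"spin":0,"grip":255},{"linear":[0,0.8,0],"spin":0,"grip":255},{"linear":[0,0.6,0],"spin":0,"grip":255},{"linear":[0,0.3,0.3],"spin":0,"grip":255}]' 30
python3 -m inch '[{"linear":[0,0,0.2],"spin":0,"grip":255},{"linear":[0,0,0],"spin":0,"grip":255},{"linear":[0,0,0],"spin":0,"grip":255},{"linear":[0,0,0],"spin":0,"grip":255},{"linear":[0,0,0],"spin":0,"grip":255}]' 30
python3 -c "
from h import *
go((.507,.1035,.21),-1.9)
from workcell import viewer
c=viewer.capture('side');i=c['pixels'][150:310,190:390,::-1];cv2.imwrite('pics/s8.png',cv2.resize(i,None,fx=3.7,fy=3.7,interpolation=cv2.INTER_CUBIC))"
```

```text
t7 28 [0.511  0.2033 0.087 ]
s7 13 [0.5109 0.2066 0.087 ]
[0.5119 0.2272 0.088 ]
t: 12.7
eef_pos: [0.5076, 0.102, 0.2427]
eef_rot: [1.0, -0.02, 0.001, 0.0]
force: [-0.1, -0.1, -0.1]
gripper_width: -0.003
t: 13.2
eef_pos: [0.5076, 0.105, 0.2321]
eef_rot: [1.0, -0.018, 0.0, -0.0]
force: [0.5, 0.3, 0.1]
gripper_width: -0.003
t 13.2 pos [0.5076 0.105  0.2321] ang -2.08 F [0.46 0.25 0.09] w -0.003 j [ 0.2   0.23 -0.03  1.32  0.    1.81]
lin units [-0.01   0.03   0.443] spin units -0.03
```

View pics/s8.png

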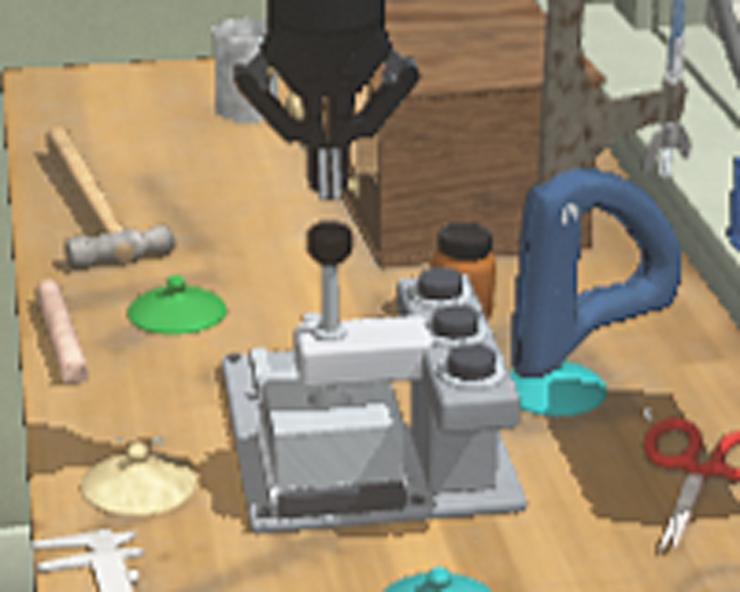

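The fingers at (330,190) are centred over the knob at (330,240). The top camera puts the handle at y=0.203, where home predicts 0.2036. The wrist point is unreliable because the post top is hidden by the fingers. Pressing the probe now.

```bash
python3 -m inch '[{"linear":[0,0.02,0.14],"spin":0,"grip":255},{"linear":[0,0,0.14],"spin":0,"grip":255},{"linear":[0,0,0.14],"spin":0,"grip":255},{"linear":[0,0,0.1],"spin":0,"grip":255},{"linear":[0,0,0.1],"spin":0,"grip":255}]' 30
python3 -m inch '[{"linear":[0,0,0.1],"spin":0,"grip":255},{"linear":[0,0,0.1],"spin":0,"grip":255},{"linear":[0,0,0.06],"spin":0,"grip":255},{"linear":[0,0,0.04],"spin":0,"grip":255},{"linear":[0,0,0],"spin":0,"grip":255}]' 30
```

```text
t: 13.75
eef_pos: [0.507, 0.1032, 0.2003]
eef_rot: [1.0, -0.019, -0.0, -0.0]
force: [-1.6, 0.7, 1.9]
gripper_width: -0.001
t: 14.25
eef_pos: [0.5073, 0.1032, 0.1856]
eef_rot: [1.0, -0.019, -0.0, -0.0]
force: [-0.1, 0.4, -0.4]
gripper_width: -0.004
```

```bash
python3 -m inch '[{"linear":[0,0,0.04],"spin":0,"grip":255},{"linear":[0,0,0.04],"spin":0,"grip":255},{"linear":[0,0,0.04],"spin":0,"grip":255},{"linear":[0,0,0.04],"spin":0,"grip":255},{"linear":[0,0,0],"spin":0,"grip":255}]'
python3 -m inch '[{"linear":[0,0,0.03],"spin":0,"grip":255},{"linear":[0,0,0.03],"spin":0,"grip":255},{"linear":[0,0,0.02],"spin":0,"grip":255},{"linear":[0,0,0],"spin":0,"grip":255},{"linear":[0,0,0],"spin":0,"grip":255}]'

```

```text
t: 14.75
eef_pos: [0.5072, 0.1032, 0.1775]
eef_rot: [1.0, -0.019, -0.0, -0.0]
force: [-0.3, 0.2, 0.2]
gripper_width: -0.004
t: 15.25
eef_pos: [0.5073, 0.1032, 0.175]
eef_rot: [1.0, -0.019, 0.001, -0.0]
force: [-3.5, -1.2, 13.0]
gripper_width: 0.001
```

```bash
python3 -m inch '[{"linear":[0,0,0.02],"spin":0,"grip":255},{"linear":[0,0,0],"spin":0,"grip":255},{"linear":[0,0,0],"spin":0,"grip":255},{"linear":[0,0,0],"spin":0,"grip":255},{"linear":[0,0,0],"spin":0,"grip":255}]'
python3 -m inch '[{"linear":[0,0,-0.1],"spin":0,"grip":255},{"linear":[0,0,-0.1],"spin":0,"grip":255},{"linear":[0,0,-0.5],"spin":0,"grip":255},{"linear":[0,0,0],"spin":0,"grip":255},{"linear":[0,0,0],"spin":0,"grip":255}]'
python3 -c "
from h import *
go((.5977,.161,.16),-1.9)
from workcell import viewer
c=viewer.capture('side');np.savez('/tmp/s9.npz',**c);i=c['pixels'][150:310,190:390,::-1];cv2.imwrite('pics/s9.png',cv2.resize(i,None,fx=3.7,fy=3.7,interpolation=cv2.INTER_CUBIC))
W=pts(c);m=(np.hypot(W[...,0]-.507,W[...,1]-.103)<.022)&(W[...,2]>.14)&(W[...,2]<.2);print(m.sum(),np.percentile(W[m][:,2],[5,50,90,97,100]))"
```

```text
t: 15.75
eef_pos: [0.5074, 0.1033, 0.1748]
eef_rot: [1.0, -0.019, 0.001, -0.0]
force: [-6.5, -1.1, 19.5]
gripper_width: -0.004
t: 16.25
eef_pos: [0.5075, 0.1033, 0.2079]
eef_rot: [1.0, -0.019, 0.0, -0.0]
force: [-1.0, 1.0, -0.4]
gripper_width: -0.0
t 16.25 pos [0.5075 0.1033 0.2079] ang -2.14 F [-0.96  1.02 -0.43] w -0.0 j [ 0.2   0.23 -0.08  1.26  0.    1.81]
lin units [ 1.759 -1.22   0.959] spin units -0.04
135 [0.14580035 0.17034062 0.1766264  0.1774552  0.17992009]
```

View pics/s9.png

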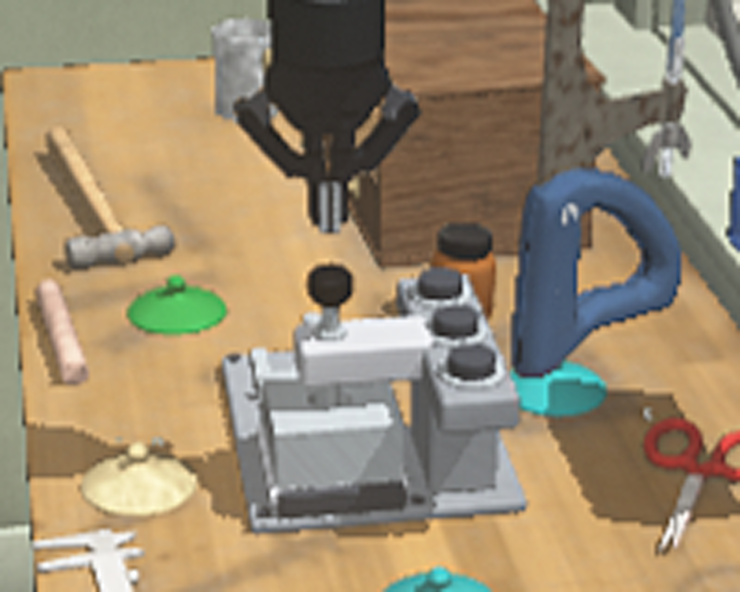

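The probe bottomed at knob height 0.175, so the tip is at 0.049 and the bore is about 25 mm deep. It stays down at (330,285). Next is the left button.

```bash
python3 -m inch '[{"linear":[0.5,-0.3,0],"spin":0,"grip":255},{"linear":[0.6,-0.4,0],"spin":0,"grip":255},{"linear":[0.4,-0.4,0.1],"spin":0,"grip":255},{"linear":[0.26,-0.12,0.3],"spin":0,"grip":255},{"linear":[0,0,0.4],"spin":0,"grip":255}]'
python3 -m inch '[{"linear":[0,0,0.2],"spin":0,"grip":255},{"linear":[0,0,0.1],"spin":0,"grip":255},{"linear":[0,0,0],"spin":0,"grip":255},{"linear":[0,0,0],"spin":0,"grip":255},{"linear":[0,0,0],"spin":0,"grip":255}]'
python3 -c "
from h import *
go((.5977,.161,.136),-1.9)
"
```

```text
t: 16.8
eef_pos: [0.5991, 0.162, 0.1662]
eef_rot: [1.0, -0.018, 0.0, -0.0]
force: [0.2, 0.4, -0.4]
gripper_width: -0.001
t: 17.3
eef_pos: [0.5978, 0.1609, 0.1538]
eef_rot: [1.0, -0.019, 0.001, -0.0]
force: [-0.0, 0.0, -0.4]
gripper_width: 0.0
t 17.3 pos [0.5978 0.1609 0.1538] ang -2.15 F [-0.01  0.03 -0.35] w 0.0 j [0.26 0.43 0.07 1.21 0.   1.87]
lin units [-0.003 -0.002  0.357] spin units -0.04
```

```bash
python3 -m inch '[{"linear":[0,0,0.16],"spin":0,"grip":255},{"linear":[0,0,0.12],"spin":0,"grip":255},{"linear":[0,0,0.04],"spin":0,"grip":255},{"linear":[0,0,0],"spin":0,"grip":255},{"linear":[0,0,0],"spin":0,"grip":255}]'
python3 -m inch '[{"linear":[0,0,0.02],"spin":0,"grip":255},{"linear":[0,0,0.02],"spin":0,"grip":255},{"linear":[0,0,0],"spin":0,"grip":255},{"linear":[0,0,0],"spin":0,"grip":255},{"linear":[0,0,0],"spin":0,"grip":255}]'
python3 -m inch '[{"linear":[0,0,0.02],"spin":0,"grip":255},{"linear":[0,0,0.02],"spin":0,"grip":255},{"linear":[0,0,0],"spin":0,"grip":255},{"linear":[0,0,0],"spin":0,"grip":255},{"linear":[0,0,0],"spin":0,"grip":255}]'
python3 -m inch '[{"linear":[0,0,0.02],"spin":0,"grip":255},{"linear":[0,0,0],"spin":0,"grip":255},{"linear":[0,0,0],"spin":0,"grip":255},{"linear":[0,0,0],"spin":0,"grip":255},{"linear":[0,0,0],"spin":0,"grip":255}]'

```

```text
t: 17.8
eef_pos: [0.5974, 0.1609, 0.1368]
eef_rot: [1.0, -0.019, -0.0, -0.0]
force: [0.2, 0.9, -0.3]
gripper_width: 0.002
t: 18.3
eef_pos: [0.5976, 0.1609, 0.135]
eef_rot: [1.0, -0.019, 0.0, -0.0]
force: [0.9, 0.3, 0.5]
gripper_width: 0.0
t: 18.8
eef_pos: [0.5976, 0.1609, 0.1329]
eef_rot: [1.0, -0.019, 0.0, -0.0]
force: [1.5, 0.9, 1.2]
gripper_width: -0.001
t: 19.3
eef_pos: [0.5976, 0.1609, 0.1319]
eef_rot: [1.0, -0.019, 0.0, -0.0]
force: [1.0, -0.9, 1.6]
gripper_width: 0.003
```

```bash
python3 -m inch '[{"linear":[0,0,0.02],"spin":0,"grip":255},{"linear":[0,0,0],"spin":0,"grip":255},{"linear":[0,0,0],"spin":0,"grip":255},{"linear":[0,0,0],"spin":0,"grip":255},{"linear":[0,0,0],"spin":0,"grip":255}]'
python3 -m inch '[{"linear":[0,0,0.02],"spin":0,"grip":255},{"linear":[0,0,0],"spin":0,"grip":255},{"linear":[0,0,0],"spin":0,"grip":255},{"linear":[0,0,0],"spin":0,"grip":255},{"linear":[0,0,0],"spin":0,"grip":255}]'
python3 -m inch '[{"linear":[0,0,0.02],"spin":0,"grip":255},{"linear":[0,0,0],"spin":0,"grip":255},{"linear":[0,0,0],"spin":0,"grip":255},{"linear":[0,0,0],"spin":0,"grip":255},{"linear":[0,0,0],"spin":0,"grip":255}]'

```

```text
t: 19.8
eef_pos: [0.5975, 0.1609, 0.1309]
eef_rot: [1.0, -0.019, 0.0, -0.0]
force: [1.8, 0.4, 3.2]
gripper_width: 0.001
t: 20.3
eef_pos: [0.5975, 0.1609, 0.1299]
eef_rot: [1.0, -0.019, 0.0, -0.0]
force: [2.2, 0.3, 1.5]
gripper_width: 0.003
t: 20.8
eef_pos: [0.5975, 0.1609, 0.1289]
eef_rot: [1.0, -0.019, 0.0, -0.0]
force: [1.3, 0.1, 2.9]
gripper_width: -0.003
```

```bash
python3 -m inch '[{"linear":[0,0,0.02],"spin":0,"grip":255},{"linear":[0,0,0.01],"spin":0,"grip":255},{"linear":[0,0,0],"spin":0,"grip":255},{"linear":[0,0,0],"spin":0,"grip":255},{"linear":[0,0,0],"spin":0,"grip":255}]'
python3 -m inch '[{"linear":[0,0,0],"spin":0,"grip":255},{"linear":[0,0,0],"spin":0,"grip":255},{"linear":[0,0,0],"spin":0,"grip":255},{"linear":[0,0,0],"spin":0,"grip":255},{"linear":[0,0,0],"spin":0,"grip":255}]'
python3 -m inch '[{"linear":[0,0,-0.1],"spin":0,"grip":255},{"linear":[0,0,-0.3],"spin":0,"grip":255},{"linear":[0,0,-0.4],"spin":0,"grip":255},{"linear":[0,0,-0.2],"spin":0,"grip":255},{"linear":[0,0,0],"spin":0,"grip":255}]'
python3 -c "
from h import *
from workcell import viewer
c=viewer.capture('side')
W=pts(c)
for n,xy in dict(L=(.5977,.161),M=(.596,.1015),R=(.5939,.0415)).items():
  m=(np.hypot(W[...,0]-xy[0],W[...,1]-xy[1]+.007)<.018)&(W[...,2]>.12)&(W[...,2]<.15)&(c['pixels'].max(-1)<110);print(n,m.sum(),np.percentile(W[m][:,2],[25,50,75,90]))
i=c['pixels'][150:310,190:390,::-1];cv2.imwrite('pics/s10.png',cv2.resize(i,None,fx=3.7,fy=3.7,interpolation=cv2.INTER_CUBIC))
go((.596,.1015,.154),-1.9)"
```

```text
t: 21.3
eef_pos: [0.5975, 0.1609, 0.1274]
eef_rot: [1.0, -0.019, 0.0, -0.0]
force: [1.9, 0.8, 2.4]
gripper_width: -0.0
t: 21.8
eef_pos: [0.5975, 0.1609, 0.1273]
eef_rot: [1.0, -0.019, 0.0, -0.0]
force: [3.0, 0.0, 3.4]
gripper_width: -0.004
t: 22.3
eef_pos: [0.5978, 0.161, 0.1785]
eef_rot: [1.0, -0.019, 0.001, -0.0]
force: [-0.5, 0.3, 0.8]
gripper_width: -0.0
L 86 [0.12936474 0.13396119 0.13624789 0.13744361]
M 89 [0.12937583 0.13352656 0.136071   0.13724218]
R 101 [0.12938465 0.13433815 0.13617809 0.13709153]
t 22.35 pos [0.5974 0.1608 0.1774] ang -2.14 F [-0.17  0.2  -0.26] w -0.0 j [0.26 0.42 0.12 1.27 0.   1.87]
lin units [0.016 1.187 0.468] spin units -0.04
```

View pics/s10.png

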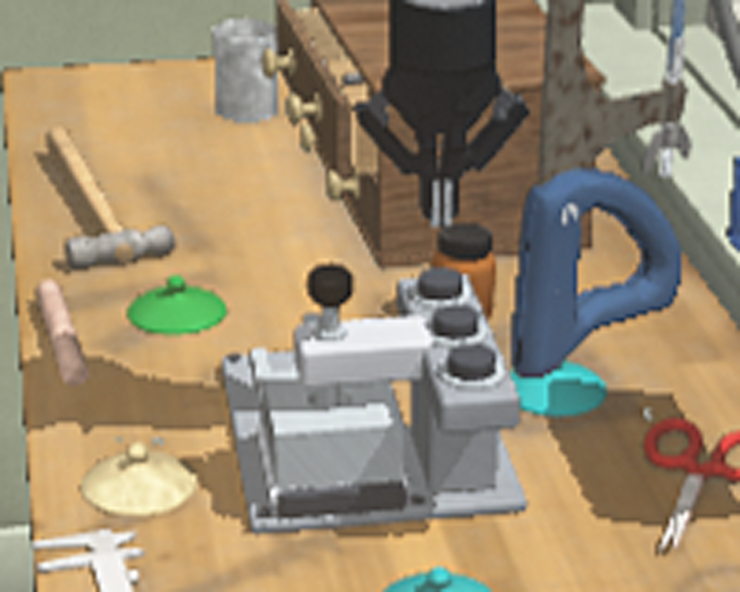

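All three caps stand at the same height ((440,283), (455,322), (472,362)). The left one resisted evenly and sprang back, so it is soft. Middle next.

```bash
python3 -m inch '[{"linear":[0.01,0.4,0],"spin":0,"grip":255},{"linear":[0,0.5,0],"spin":0,"grip":255},{"linear":[0,0.29,0.1],"spin":0,"grip":255},{"linear":[0,0,0.3],"spin":0,"grip":255},{"linear":[0,0,0.1],"spin":0,"grip":255}]'
python3 -m inch '[{"linear":[0,0,0.16],"spin":0,"grip":255},{"linear":[0,0,0.1],"spin":0,"grip":255},{"linear":[0,0,0.04],"spin":0,"grip":255},{"linear":[0,0,0],"spin":0,"grip":255},{"linear":[0,0,0],"spin":0,"grip":255}]'
python3 -c "
from h import *
go((.596,.1015,.132),-1.9)"
```

```text
t: 22.85
eef_pos: [0.5947, 0.1007, 0.1501]
eef_rot: [1.0, -0.019, -0.001, 0.0]
force: [-0.9, 0.2, -0.1]
gripper_width: 0.002
t: 23.35
eef_pos: [0.5959, 0.1016, 0.1376]
eef_rot: [1.0, -0.019, 0.0, -0.0]
force: [0.7, 0.3, -0.3]
gripper_width: -0.0
t 23.35 pos [0.5959 0.1016 0.1376] ang -2.13 F [ 0.71  0.26 -0.25] w -0.0 j [0.17 0.42 0.   1.16 0.   1.78]
lin units [0.001 0.003 0.112] spin units -0.04
```

```bash
python3 -m inch '[{"linear":[0,0,0.04],"spin":0,"grip":255},{"linear":[0,0,0.04],"spin":0,"grip":255},{"linear":[0,0,0],"spin":0,"grip":255},{"linear":[0,0,0],"spin":0,"grip":255},{"linear":[0,0,0],"spin":0,"grip":255}]'
python3 -m inch '[{"linear":[0,0,0.02],"spin":0,"grip":255},{"linear":[0,0,0],"spin":0,"grip":255},{"linear":[0,0,0],"spin":0,"grip":255},{"linear":[0,0,0],"spin":0,"grip":255},{"linear":[0,0,0],"spin":0,"grip":255}]'
python3 -m inch '[{"linear":[0,0,0.02],"spin":0,"grip":255},{"linear":[0,0,0],"spin":0,"grip":255},{"linear":[0,0,0],"spin":0,"grip":255},{"linear":[0,0,0],"spin":0,"grip":255},{"linear":[0,0,0],"spin":0,"grip":255}]'

```

```text
t: 23.85
eef_pos: [0.5959, 0.1014, 0.1335]
eef_rot: [1.0, -0.019, 0.0, -0.0]
force: [0.7, -0.2, 1.0]
gripper_width: -0.0
t: 24.35
eef_pos: [0.5959, 0.1014, 0.1325]
eef_rot: [1.0, -0.019, 0.0, -0.0]
force: [0.0, 0.4, 4.7]
gripper_width: -0.001
t: 24.85
eef_pos: [0.5959, 0.1014, 0.1316]
eef_rot: [1.0, -0.019, 0.0, -0.0]
force: [-0.0, 0.4, 6.3]
gripper_width: -0.003
```

At 4.4 mm the resistance is 6.3 N, so this is the snapping one. I'll push it through.

```bash
python3 -m inch '[{"linear":[0,0,0.02],"spin":0,"grip":255},{"linear":[0,0,0.02],"spin":0,"grip":255},{"linear":[0,0,0.02],"spin":0,"grip":255},{"linear":[0,0,0.02],"spin":0,"grip":255},{"linear":[0,0,0],"spin":0,"grip":255}]'
python3 -m inch '[{"linear":[0,0,0.01],"spin":0,"grip":255},{"linear":[0,0,0],"spin":0,"grip":255},{"linear":[0,0,0],"spin":0,"grip":255},{"linear":[0,0,0],"spin":0,"grip":255},{"linear":[0,0,0],"spin":0,"grip":255}]'

```

```text
t: 25.35
eef_pos: [0.5954, 0.1013, 0.1268]
eef_rot: [1.0, -0.019, -0.0, 0.0]
force: [-0.3, 1.4, 0.4]
gripper_width: -0.002
t: 25.85
eef_pos: [0.5955, 0.1013, 0.1267]
eef_rot: [1.0, -0.019, -0.0, 0.0]
force: [-2.2, -0.2, 2.3]
gripper_width: 0.002
```

```bash
python3 -m inch '[{"linear":[0,0,0.01],"spin":0,"grip":255},{"linear":[0,0,0.01],"spin":0,"grip":255},{"linear":[0,0,0],"spin":0,"grip":255},{"linear":[0,0,0],"spin":0,"grip":255},{"linear":[0,0,0],"spin":0,"grip":255}]'
python3 -m inch '[{"linear":[0,0,-0.1],"spin":0,"grip":255},{"linear":[0,0,-0.3],"spin":0,"grip":255},{"linear":[0,0,-0.6],"spin":0,"grip":255},{"linear":[0,0,-0.8],"spin":0,"grip":255},{"linear":[0,0,-0.5],"spin":0,"grip":255}]'
python3 -m inch '[{"linear":[-0.3,0,0],"spin":0,"grip":255},{"linear":[-0.6,-0.4,0],"spin":0,"grip":255},{"linear":[-0.8,-0.6,0],"spin":0,"grip":255},{"linear":[-0.6,-0.7,0],"spin":0,"grip":255},{"linear":[-0.3,-0.5,0],"spin":0,"grip":255}]'
python3 -c "
from h import *
from workcell import viewer
c=viewer.capture('side')
W=pts(c)
for n,xy in dict(L=(.5977,.161),M=(.596,.1015),R=(.5939,.0415)).items():
  m=(np.hypot(W[...,0]-xy[0],W[...,1]-xy[1]+.007)<.018)&(W[...,2]>.12)&(W[...,2]<.15)&(c['pixels'].max(-1)<110);print(n,m.sum(),np.percentile(W[m][:,2],[25,50,75,90]))
m=(np.hypot(W[...,0]-.507,W[...,1]-.103)<.022)&(W[...,2]>.14)&(W[...,2]<.2);print('knob',m.sum(),np.percentile(W[m][:,2],[5,50,90,97,100]))
i=c['pixels'][150:310,190:390,::-1];cv2.imwrite('pics/s11.png',cv2.resize(i,None,fx=3.7,fy=3.7,interpolation=cv2.INTER_CUBIC))
c=viewer.capture('top');i=c['pixels'][190:340,180:440,::-1];cv2.imwrite('pics/t11.png',cv2.resize(i,None,fx=3,fy=3,interpolation=cv2.INTER_CUBIC))
W=pts(c)
for n,xy in dict(L=(.5977,.161),M=(.596,.1015),R=(.5939,.0415)).items():
  m=(np.hypot(W[...,0]-xy[0],W[...,1]-xy[1])<.012);print(n,m.sum(),np.percentile(W[m][:,2],[10,50,90]))
go((.5,.1,.2),-1.9)"
```

```text
t: 26.35
eef_pos: [0.5955, 0.1013, 0.126]
eef_rot: [1.0, -0.019, -0.0, 0.0]
force: [-3.0, -1.0, 5.4]
gripper_width: 0.001
t: 26.85
eef_pos: [0.5964, 0.1016, 0.2436]
eef_rot: [1.0, -0.019, 0.001, -0.0]
force: [1.2, -0.5, 1.0]
gripper_width: -0.002
t: 27.35
eef_pos: [0.4678, 0.2175, 0.2414]
eef_rot: [1.0, -0.018, 0.0, -0.0]
force: [0.6, -0.6, 0.5]
gripper_width: 0.004
L 86 [0.12942102 0.13448537 0.13629656 0.13774484]
M 53 [0.12608379 0.12738703 0.12842285 0.12910701]
R 102 [0.12911281 0.134125   0.13644289 0.13755845]
knob 137 [0.14611426 0.16988293 0.17637207 0.17730803 0.17787594]
L 58 [0.13413267 0.1370841  0.14006824]
M 53 [0.12521049 0.12872796 0.13102877]
R 61 [0.13424968 0.13651428 0.13961994]
t 27.45 pos [0.4683 0.2187 0.2413] ang -1.94 F [-0.12 -0.65 -0.  ] w -0.003 j [ 0.44  0.22 -0.01  1.34  0.    2.04]
lin units [0.713 2.353 0.824] spin units -0.01
```

View pics/s11.png

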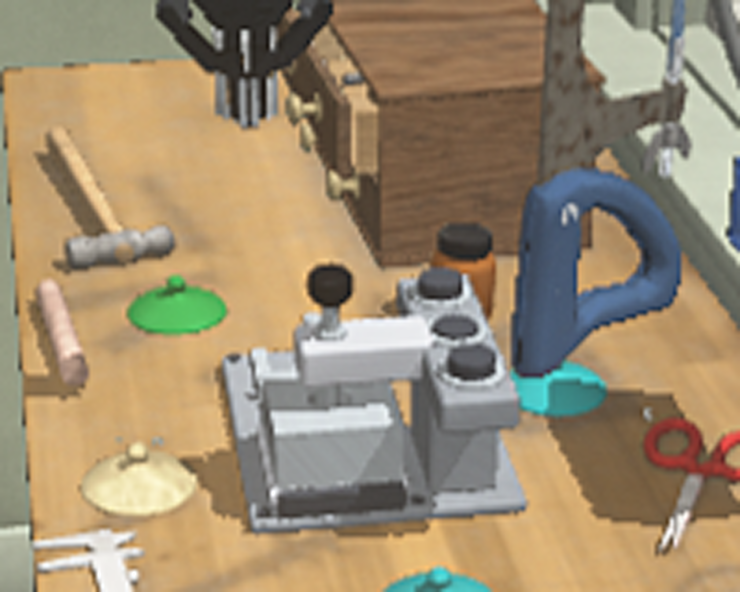

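View pics/t11.png

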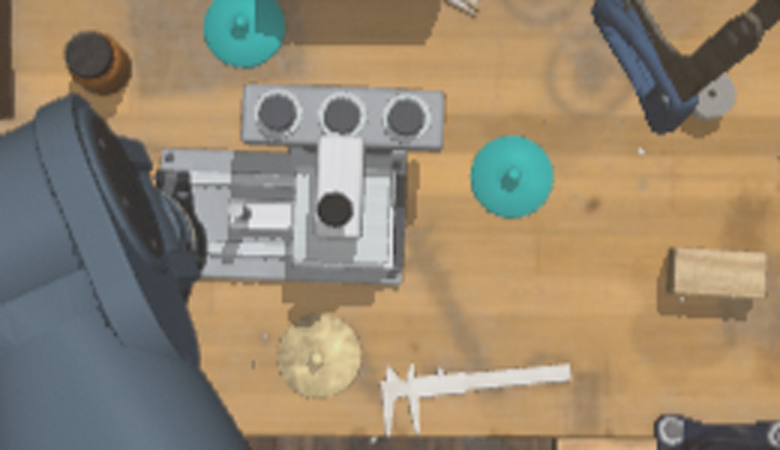

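The middle cap at (455,327) stays about 9 mm lower than the other two, the probe knob is unchanged, and the lid is upright at (318,355) in the top view. The bystanders haven't moved.

```bash
python3 -c "
from workcell import env
print(env.finish_job())"
```

```text
the job is handed in; nothing more can be done
None
```

The bore is measured and locked, and the job was handed in at about 27.5 s; it reported no verdict.

- **Lid:** I lifted it by its knob and stood it upright on a clear patch of bench at about (0.37, 0.13).
- **Carriage:** I pushed it home until the force rose to 18 N with no further travel. The top camera puts the handle at y = 0.203, against 0.2036 predicted for home.
- **Probe:** I pushed it down until it stopped solidly, at up to 19.5 N. Knob height is 0.175 m, which puts the bore floor about 25 mm below the block top.
- **Lock:** The left button resisted evenly up to about 3 N and sprang back. The middle one climbed to 6.3 N, collapsed and stayed in. The right one was never pressed.

**Last checks:** Camera depths show the middle cap 8–9 mm below the other two. The probe knob is unchanged after locking, and the jar, spool and wooden block are where they were. The gripper was clear of everything.

**Disagreements:**
- A wrist-camera reading of the handle was off by 24 mm because the fingers hid the post top, so I discarded it.
- The side camera put the handle about 3 mm from the top camera's figure, and the left and middle buttons 10–14 mm from its figures; for all of these I used the top camera.

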